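# Lock the tape-reel stand with its index pin

## Robot

A 6-joint arm with a two-finger parallel gripper is mounted at the origin on the work surface. World frame = base frame: x ahead of the robot, y to its left, z up, the work surface at z = 0. Lengths are in m, angles in degrees, forces in N, time in s.
With the tool pointing down it reaches from about 0.4 to 0.825 m from the base axis. Payload 7 kg.
Tool frame: the origin (TCP) lies on the centre line of the jaws, within the pads' length; the fingertips stand 11 mm ahead of it and the grasp point (between the pads) lies 8 mm behind it; z points along the fingers, y is the line along which they close (so a half turn about z gives the same grasp; the last joint's range is limited). The gripper opens to 88 mm and grips with 3 to 60 N. Pads are 19 mm wide; open, the fingers measure 130 mm over their backs; the gripper's body (78 mm by 193 mm) begins 47 mm behind the grasp point.
Start: joints at [-51.159, 20.546, 0.682, 0, -70.136, -16.507], TCP at [0.256, -0.624, 0.238] pointing down, gripper open.
Joint ranges: [-176.03, 176.03], [-82.01, 121.73], [-58.28, 71.71], [-173.87, 95.51], [-174.79, -0.11], [-173.66, 173.66]. Speed limits (degrees/s): [136.94, 136.94, 172.46, 180, 180, 180].

## Interface

Orientations are given as [roll, pitch, yaw] about the fixed x, y, z axes, in that order (R = Rz(yaw) Ry(pitch) Rx(roll)).
In Python, from plant import r, capture, camera_model, job gives the robot as it stands.
- The arm moves only by the tool drive_tool, never from a script. Its argument "increments" is a list that holds one entry, the list of rows, each a list of 5 numbers: the gripper's target within -1 to 1 (fully open at 1, half-way at 0, shut at -1), then the shift along the tool's x, y, z scaled (see below), then the turn about the tool's z scaled (see below). In form: [[[gripper, tx, ty, tz, roll], ...]]. A call has 1 to 5 rows; each row is the pose to reach, as a shift and turn from the pose commanded when the call began, along the tool's axes at that moment, turning the shorter way round; what a row does not reach only later rows make up. The controller multiplies each number of a shift by 120 mm and each number of a turn by 360 degrees. A row lasts 1/8 s, in which the tool goes at most 62.5 mm and 10.7 degrees, less where a joint would pass 70% of its speed; a pose out of reach is approached as far as the arm can. A call with a number of a shift or a turn outside -1 to 1 is refused whole. A call with a gripper value outside its range is refused whole. The fingers move at their own pace and stop on an object; "squeeze" is the grip in N (left out, the last holds). Time passes only in rows, so rows that repeat a pose let the fingers close. It gives the time, the measured TCP pose, the force, the opening and the grip force at its end, in the units of the state.
- r.get_state(): the state, without advancing time (a new reading comes with each control period).
- capture(name): name is "scene" or "top" or "wrist"; returns the picture (384x512x3 uint8, red, green, blue); there is no depth.
- camera_model(name): a dict with "camera_matrix" (3x3 intrinsics, pixels), "rvec" (rotation vector, rad) and "tvec" (3), from world to camera coordinates, as OpenCV has them. Camera axes: x right, y down, z forward; pixel columns grow to the right and rows downward; lengths in m; the calibration is good to about 2 mm. The wrist camera is an equidistant fisheye: a pixel r from the principal point sees the ray r / f radians off the axis. A picture is of the moment at which its call begins: read the wrist's pose just before it. camera_model takes no time and is no camera call; for the wrist camera it gives the pose at the moment of the call.
- job.close_job(): hands the job in; it is judged then, once.
The state is a dict: "time_s": time; "joints": joint angles; "qd": joint speeds; "joint_torque": joint torques, N m; "tcp_pos": TCP position; "eef_rot": TCP orientation; "contact_force": force on the tool from outside, world axes, zero at the start; "moment": the same for the moment, N m; "gripper_width": finger opening in m; "gripper_force": force on a finger pad.
Only numpy, scipy, OpenCV 4.12 (cv2) and the standard library are available. Lean on these libraries where they do the work, as an engineer would, in place of code of your own. Each camera call takes 0.05 s, during which the arm holds its last target. There are 200 camera calls.

## Task

Lock the reel stand for loading: take the red-headed pin from the wooden rack, set it in the blue guide, and turn the black knob until a hole in the flange comes under the pin and lets it through; then press the pin fully home, so that its head sits on the guide, and let go of everything. Go gently: do not force the pin and the flange against each other or slam the pin down, and leave the other pins and things on the table alone.

Things in the scene. Friction and masses are not known exactly. Their poses are not given: they have to be found in the camera images.
- pin_head (a point): Centre of the red plastic head of the pin. The pin (90 g) is upright at the start: head 22 mm in diameter and 32 mm tall, on a steel shaft 12 mm in diameter and 58 mm long with a chamfered foot; this point is 74 mm above the foot and 16 mm above the underside of the head. z runs up along the pin.
- pin_foot (a point): Foot of the red-headed pin: centre of the lower end of its shaft.
- guide (a point): Centre of the mouth of the vertical hole in the blue guide of the reel stand, at the guide's top face (88 mm above the table). z up; the knob's axis lies 60 mm from this point along -y. The hole is 13.5 mm in diameter with a 2 mm chamfer; the guide is 38 x 36 mm and 26 mm thick. The pin, let go in the guide, stands on the flange below with its head's underside 26 mm above the guide.
- under_guide (a point): Fixed point on the guide's axis at the flange's top face, 32 mm below the guide's mouth. When a hole (14.5 mm) of the 5 mm flange comes here, the pin drops 6 mm by its weight on to a brass plug in the base and blocks the flange (felt as a stop). The plug slides down stiffly (about 6 N) when the pin is pressed and stays where left; the head meets the guide 20 mm lower.
- knob (a point): Point on the vertical axis of the round black knob (44 mm in diameter, 56 to 131 mm above the table) that turns the flange; 112 mm above the table, a good height to grip. The flange (75 mm in radius) turns endlessly either way against about 0.15 N m of friction and stays where it is left.
- stand: Grey reel stand, fixed, base 170 x 200 x 50 mm, origin under the knob's axis, guide towards +y. The flange's four equal holes are 90 degrees apart, 60 mm from the axis; none is under the guide at first. Its angle is not measured: a yellow stripe beside the knob points at each hole. Over 15 N between pin and flange (1 N m at the knob), or 60 N in all between pin and stand, is forcing; a flange left hard against the pin wedges it.
- rack: Wooden rack, 46 mm (x) x 180 mm (y) x 45 mm high, fixed, origin at the centre of its underside. Three pins stand in it 60 mm apart along its y, in 15 mm holes 37 mm deep: the red-headed one and, alike but not for this job, a blue- and a black-headed one, in any order.
- pin_blue_head (a point): Centre of the head of the blue-headed pin, to be left in the rack.
- pin_black_head (a point): Centre of the head of the black-headed pin, to be left in the rack.
- tape_blue: Blue roll of tape lying flat, 90 mm in diameter, 48 mm tall; to be left alone. Origin under its centre.
- tape_brown: Brown roll of tape lying flat, 90 mm in diameter, 48 mm tall; to be left alone. Origin under its centre.
- driver: Red-handled screwdriver lying flat, about 200 mm long; to be left alone.
- mug: White mug, 80 mm in diameter, 90 mm tall; to be left alone. Origin under its centre.
- jar: Clear jar with a white lid, 60 mm in diameter, 80 mm tall; to be left alone. Origin under its centre.
- parcel: Small taped carton, 130 x 170 x 70 mm; to be left alone. Origin under its centre.

How it is judged (in metres and radians):
On the way, in this order (a step that is already met when the one before it is completed fails the run):
1. the red pin's foot is in the guide (z of pin_foot in the frame of guide below -0.008 m and horizontal distance between pin_foot and guide below 0.004 m).
2. the red pin has entered a hole of the flange (z of pin_foot in the frame of guide below -0.0355 m and horizontal distance between pin_foot and guide below 0.004 m).
At the end, for the whole second after the job is handed in: The red-headed pin stands upright through the guide and a hole of the flange, its foot at least 56 mm below the guide's top face (fully home is 58 mm) and within 4 mm of the guide's axis; everything is released (z of pin_foot in the frame of guide below -0.056 m and horizontal distance between pin_foot and guide below 0.004 m and angle between pin_head's own z axis and vertical below 0.08 rad and distance between pin_head and guide below 0.02 m); the robot touches nothing.
It fails at once if the pin and the flange were forced against each other (over 15 N) (contact force between pin and flange above 15 N).
It fails at once if the pin was slammed or jammed into the stand (over 60 N) (contact force between pin and stand above 60 N).
It fails at once if another pin or a bystander was disturbed (over 20 mm) (distance of any of pin_blue_head, pin_black_head, tape_blue, tape_brown, driver, mug, jar, parcel from where it was at the start of the episode above 0.02 m).
It also fails if it takes over 72 s, if anything falls off the work surface, if the arm or the gripper's body presses on something with over 40 N, if the wrist force passes 120 N, or if a joint passes its speed limit or range.

## Working session

There is one attempt and no reset: what is moved stays moved. The work goes in short steps, Python scripts to look and compute and a tool call to move; the robot and the scene stay as the last step left them, time stands still between calls to the robot, and variables do not carry over. Pictures are saved under pics/ and viewed, at most 10 in all, crops included, and the job is handed in when it is done.

Besides the shell and the picture viewer there is one more tool, called as a command line: name --argument value ..., lists and objects as JSON in quotes. drive_tool: Moves the arm, as the interface text tells. Its arguments: {"type":"object","properties":{"increments":{"type":"array"},"squeeze":{"type":"number"}},"required":["increments"]}

```bash
mkdir -p pics; cat > h.py <<'E'
import numpy as np, cv2
from plant import r, capture, camera_model, job
def save(name,fn,crop=None,k=1):
    im=capture(name)
    if crop: x0,y0,x1,y1=crop; im=im[y0:y1,x0:x1]
    im=cv2.resize(im,None,fx=k,fy=k,interpolation=cv2.INTER_CUBIC)
    cv2.imwrite('pics/'+fn,im[:,:,::-1])
def ray(name,uv,cm=None):
    m=cm or camera_model(name); K=np.array(m['camera_matrix']);R=cv2.Rodrigues(np.array(m['rvec'],float))[0];t=np.array(m['tvec'],float).ravel()
    a=np.array([(uv[0]-K[0,2])/K[0,0],(uv[1]-K[1,2])/K[1,1]])
    if name=='wrist':
        th=np.hypot(*a); d=np.r_[a/max(th,1e-9)*np.sin(th),np.cos(th)]
    else: d=np.r_[a,1]
    return -R.T@t, R.T@d
def atz(name,uv,z,cm=None):
    o,d=ray(name,uv,cm); return o+d*(z-o[2])/d[2]
E
python3 - <<'E'
from h import *
for n in('top','scene'): save(n,n+'0.png',k=1.5)
for n in('top','scene'): print(n,ray(n,(256,192)))
s=r.get_state();print(s['tcp_pos'],s['eef_rot'],s['time_s'],s['contact_force'])
E
```

```text
top (array([ 0.4970608 , -0.0205176 ,  1.44153522]), array([ 0.09207078,  0.03030645, -0.99533111]))
scene (array([ 1.35041836, -0.26979041,  0.66760314]), array([-0.74490803,  0.27114915, -0.61010966]))
[ 0.25631003 -0.62400993  0.23673725] [ 1.79918162e+02 -6.96720725e-03 -1.57673353e+02] 0.1 [-0.1941476   0.22393448  0.30575238]
```

View pics/top0.png

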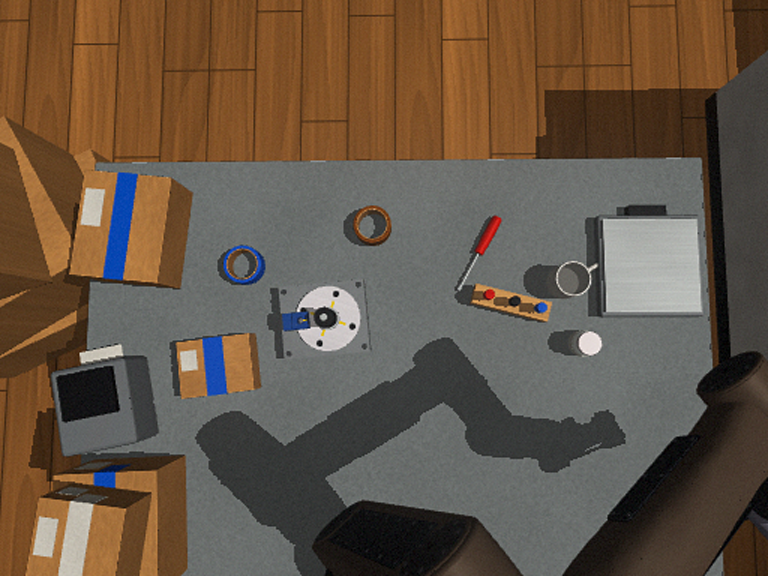

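View pics/scene0.png

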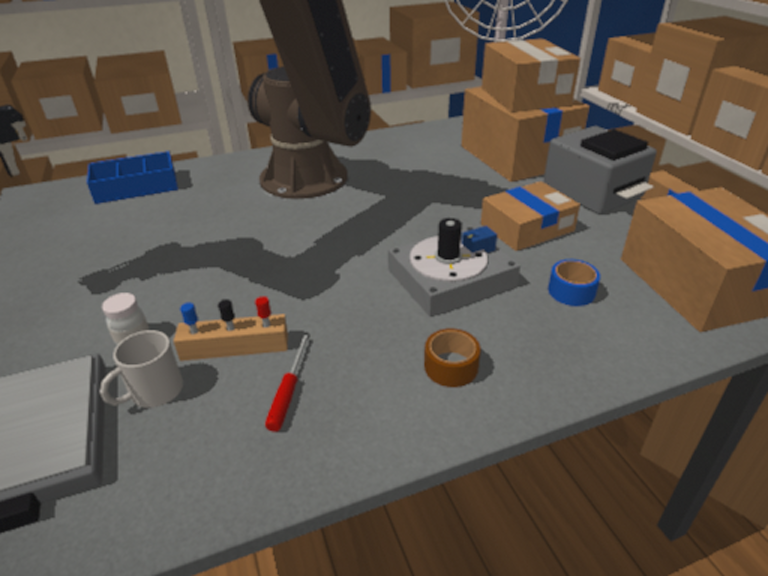

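The top view shows the red head at about (489,294), black (514,301) and blue (541,308). The knob is at (326,317) and the guide at (296,320). All of these are in 1.5x pixels. Next I'll enlarge both areas.

```bash
python3 - <<'E'
from h import *
im=capture('top'); 
a=cv2.resize(im[180:245,170:250],None,fx=8,fy=8,interpolation=cv2.INTER_CUBIC)[:, :]
b=cv2.resize(im[185:220,305:375],None,fx=9.14,fy=9.14,interpolation=cv2.INTER_CUBIC)[:,:640]
a=cv2.resize(im[185:240,175:245],None,fx=5.5,fy=5.5,interpolation=cv2.INTER_CUBIC)
b=cv2.resize(im[185:220,305:375],None,fx=5.5,fy=5.5,interpolation=cv2.INTER_CUBIC)
o=np.vstack([a,b]);print(a.shape,o.shape);cv2.imwrite('pics/c1.png',o[:,:,::-1])
for n,uv,z in(('red',(489,294),.098),('black',(514,300.5),.098),('blue',(541,307.5),.098),('knob',(326,317),.131),('guide',(296,320),.088)):
  print(n,atz('top',(uv[0]/1.5,uv[1]/1.5),z))
for n,uv,z in(('red',(263,301),.098),('knob',(450,222),.131)):
  print('scene',n,atz('scene',(uv[0]/1.5,uv[1]/1.5),z))
E
```

```text
(302, 385, 3) (494, 385, 3)
red [ 0.60705674 -0.21503217  0.098     ]
black [ 0.59230132 -0.27047917  0.098     ]
blue [ 0.57647834 -0.33010684  0.098     ]
knob [0.5548662  0.14662061 0.131     ]
guide [0.55011532 0.22020463 0.088     ]
scene red [ 0.61187977 -0.21284879  0.098     ]
scene knob [0.55254399 0.15600483 0.131     ]
```

View pics/c1.png

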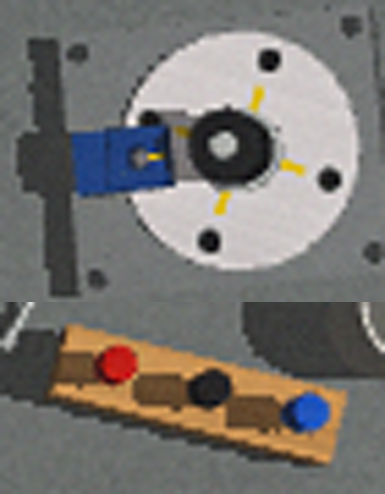

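Crop readings (5.5x, offset 175,185): flange holes at (269,60), (330,180), (209,240) and (150,118), with the guide hole around (140,157) and the red head at (117,363). I'll turn these into positions.

```bash
python3 - <<'E'
from h import *
P=lambda u,v,z,oy=185:atz('top',(175+u/5.5-.4,oy+v/5.5-.4),z)[:2]
H=np.array([P(269,60,.056),P(330,180,.056),P(209,240,.056),P(150,118,.056)])
c=(H[0]+H[2])/2;print('c',c,(H[1]+H[3])/2,np.linalg.norm(H-c,axis=1)); print(np.degrees(np.arctan2(*(H-c).T[::-1])))
print('knobtop',P(231,147,.131)); g=P(140,157,.088);print('guide',g, np.linalg.norm(g-c), np.degrees(np.arctan2(*(g-c)[::-1])))
Q=lambda u,v,z:atz('top',(305+u/5.5-.4,185+(v-302)/5.5-.4),z)[:2]
pr,pk,pb=Q(117,364,.098),Q(209,387,.098),Q(307,412,.098);print(pr,pk,pb,np.linalg.norm(pr-pk),np.linalg.norm(pb-pk)); d=pr-pb;print(np.degrees(np.arctan2(d[1],d[0])))
E
```

```text
c [0.55650507 0.15358642] [0.55697201 0.15316256] [0.05974141 0.06075765 0.05974141 0.06026025]
[ -18.04534859 -108.45651538  161.95465141   70.4459888 ]
knobtop [0.55489131 0.14903904]
guide [0.55073434 0.21092937] 0.05763258883484085 95.74664336292166
[ 0.6074873  -0.21461346] [ 0.5932393  -0.27027685] [ 0.57782084 -0.3293147 ] 0.05745797942228535 0.061017995528412736
75.49873776845746
```

```bash
cat >> h.py <<'E'
def plan(tgt,yaw=None,start=None):
    """numbers (tool axes) from start pose to target; tool taken as pointing exactly down at its yaw"""
    s=r.get_state(); p=np.array(s['tcp_pos']) if start is None else np.array(start[:3]); y=s['eef_rot'][2] if start is None else start[3]
    c,n=np.cos(np.radians(y)),np.sin(np.radians(y)); X=np.array([c,n,0]);Y=np.array([n,-c,0]);Z=np.array([0,0,-1])
    d=np.array(tgt)-p; q=[d@X/.12,d@Y/.12,d@Z/.12, 0 if yaw is None else -((yaw-y+180)%360-180)/360]
    print(np.round(q,4)); return q
E
python3 - <<'E'
from h import *
plan([.45,-.5,.238],-104.5)
plan([.607,-.2145,.2],None,[.45,-.5,.238,-104.5])
E
```

```text
[-1.8856  0.3433 -0.0097 -0.1477]
[-2.631  -0.671   0.3167  0.    ]
```

drive_tool --increments '[[[0,-0.47,0.085,0,0],[0,-0.94,0.17,0,0]]]'

```text
time_s: 0.4
tcp_pos: [0.3534, -0.5621, 0.2371]
eef_rot: [180.0, -0.0, -157.8]
contact_force: [1.8, -0.3, 0.2]
gripper_width: 0.0728
gripper_force: 0.0
```

drive_tool --increments '[[[0,-0.47,0.085,0,-0.029],[0,-0.94,0.17,0,-0.059],[0,-0.94,0.17,0,-0.089],[0,-0.94,0.17,0,-0.118],[0,-0.94,0.17,0,-0.1477]]]'

```text
time_s: 1.02
tcp_pos: [0.4499, -0.5005, 0.2371]
eef_rot: [180.0, 0.0, -104.1]
contact_force: [0.0, -0.1, 0.1]
gripper_width: 0.0436
gripper_force: 0.0
```

drive_tool --increments '[[[0,-0.45,-0.11,0,0],[0,-0.9,-0.22,0,0],[0,-0.9,-0.22,0,0]]]'

```text
time_s: 1.4
tcp_pos: [0.5038, -0.4, 0.2375]
eef_rot: [-180.0, 0.0, -104.3]
contact_force: [0.0, -1.4, 0.6]
gripper_width: 0.0435
gripper_force: 0.0
```

drive_tool --increments '[[[0,-0.45,-0.11,0,0],[0,-0.85,-0.22,0,0],[0,-0.85,-0.22,0,0],[0,-0.85,-0.22,0,0]]]'

```text
time_s: 1.9
tcp_pos: [0.5531, -0.311, 0.2373]
eef_rot: [180.0, -0.0, -104.5]
contact_force: [0.3, -1.0, 0.6]
gripper_width: 0.0436
gripper_force: 0.0
```

```bash
python3 - <<'E'
from h import *
s=r.get_state();print(s['time_s'],s['tcp_pos'],s['eef_rot'],s['gripper_width'])
plan([.607,-.2145,.2],-104.5)
E
```

```text
1.9 [ 0.55311583 -0.31101983  0.23734882] [ 1.79970112e+02 -5.39464372e-03 -1.04474823e+02] 0.04363218726049806
[-8.910e-01 -2.337e-01  3.112e-01  1.000e-04]
```

drive_tool --increments '[[[0,-0.44,-0.12,0.1,0],[0,-0.89,-0.234,0.3,0],[0,-0.89,-0.234,0.3,0],[0,-0.89,-0.234,0.3,0]]]'

```text
time_s: 2.4
tcp_pos: [0.6069, -0.2155, 0.2015]
eef_rot: [180.0, -0.0, -104.5]
contact_force: [-0.2, -0.2, 1.5]
gripper_width: 0.0438
gripper_force: 0.0
```

```bash
python3 - <<'E'
from h import *
s=r.get_state();cm=camera_model('wrist');print(s['time_s'],s['tcp_pos'],s['eef_rot'],cm['camera_matrix'])
R=cv2.Rodrigues(np.array(cm['rvec']))[0];print(-R.T@np.array(cm['tvec']).ravel(),R)
im=capture('wrist');np.save('w1.npy',im);cv2.imwrite('pics/w1.png',cv2.resize(im,None,fx=1.5,fy=1.5)[:,:,::-1])
E
```

```text
2.4 [ 0.6069024  -0.21545901  0.20149899] [ 1.79971946e+02 -2.89761038e-02 -1.04521475e+02] [[297.31863964   0.         258.49200666]
 [  0.         297.31863964 189.75724907]
 [  0.           0.           1.        ]]
[ 0.58585196 -0.29647818  0.34792089] [[-9.68237080e-01  2.50032475e-01  8.47491513e-04]
 [ 2.38176552e-01  9.21283653e-01  3.07422122e-01]
 [ 7.60847338e-02  2.97859350e-01 -9.51572867e-01]]
```

View pics/w1.png

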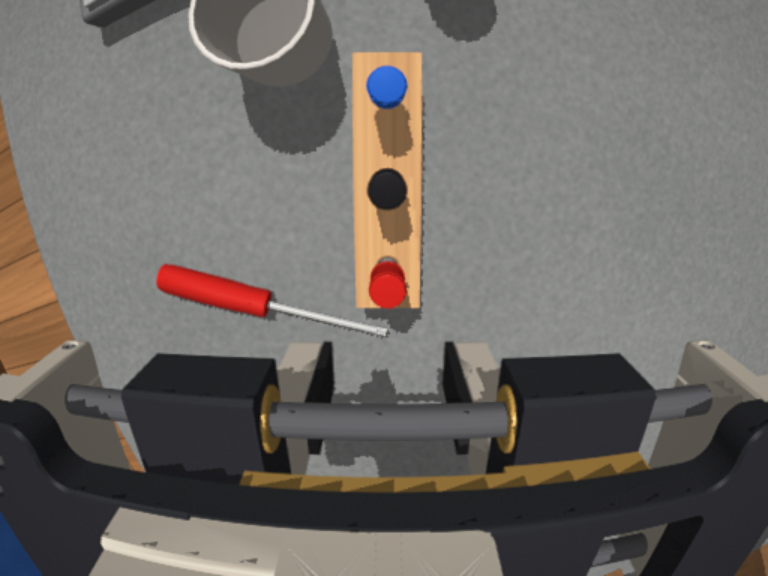

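The wrist view has the red head's top centre at (387,290), black at (387,189) and blue at (387,86), in 1.5x pixels. The rack is square to the tool.

```bash
python3 - <<'E'
from h import *
P=[atz('wrist',(u/1.5-.2,v/1.5-.2),.098) for u,v in((387,290),(387,189),(387,86))]
print(P); print(np.linalg.norm(P[0]-P[1]),np.linalg.norm(P[2]-P[1]))
plan([P[0][0],P[0][1],.2])
E
```

```text
[array([ 0.60732957, -0.21558576,  0.098     ]), array([ 0.59235954, -0.27325214,  0.098     ]), array([ 0.57778251, -0.3294862 ,  0.098     ])]
0.05957779627576109 0.05809267238378449
[-0.0027 -0.003   0.016   0.    ]
```

drive_tool --increments '[[[0,0,0,0.3,0],[0,0,0,0.6,0],[0,0,0,0.85,0],[0,0,0,1.0,0],[0,0,0,1.0,0]]]'

```text
time_s: 3.08
tcp_pos: [0.6064, -0.2153, 0.0809]
eef_rot: [179.9, -0.0, -104.6]
contact_force: [-0.3, -0.4, 1.1]
gripper_width: 0.0441
gripper_force: 0.0
```

drive_tool --increments '[[[-1,0,0,0,0],[-1,0,0,0,0],[-1,0,0,0,0],[-1,0,0,0,0]]]' --squeeze 25

```text
time_s: 3.58
tcp_pos: [0.6078, -0.2145, 0.0825]
eef_rot: [-179.9, -0.0, -104.5]
contact_force: [-0.2, 0.4, 4.2]
gripper_width: 0.0214
gripper_force: 25.0
```

drive_tool --increments '[[[-1,0,0,0,0],[-1,0,0,-0.1,0],[-1,0,0,-0.3,0],[-1,0,0,-0.6,0],[-1,0,0,-1.0,0]]]'

```text
time_s: 4.2
tcp_pos: [0.6063, -0.2141, 0.2019]
eef_rot: [179.8, -0.0, -104.5]
contact_force: [1.3, -0.5, 0.1]
gripper_width: 0.0216
gripper_force: 25.0
```

drive_tool --increments '[[[-1,0,0,-0.2,0],[-1,0,0,-0.25,0],[-1,0,0,-0.25,0]]]'

```text
time_s: 4.58
tcp_pos: [0.6068, -0.2142, 0.231]
eef_rot: [180.0, 0.0, -104.5]
contact_force: [-0.3, 0.1, -2.3]
gripper_width: 0.0215
gripper_force: 25.0
```

```bash
python3 - <<'E'
from h import *
save('scene','s1.png',(120,100,320,260),4)
plan([.5512,.2133,.232],-84.7)
E
```

```text
[-3.3331  1.3387 -0.0148 -0.055 ]
```

View pics/s1.png

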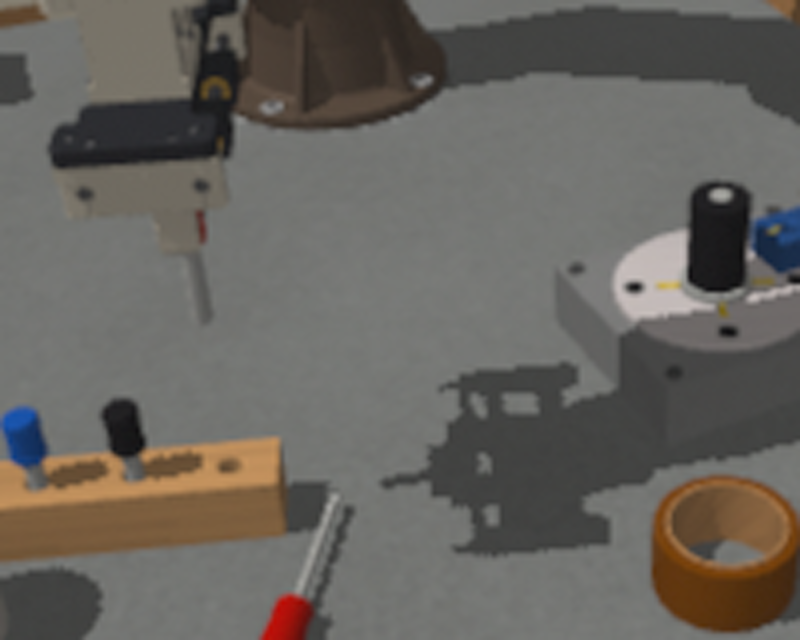

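The red pin hangs straight in the jaws with its foot at crop (204,318), and the other two are untouched. I'll carry it past the guide so the wrist camera sees the hole.

drive_tool --increments '[[[-1,-0.25,0.1,0,0],[-1,-0.6,0.23,0,0],[-1,-0.97,0.37,0,0]]]'

```text
time_s: 5.0
tcp_pos: [0.5924, -0.0897, 0.2296]
eef_rot: [179.8, -0.1, -104.6]
contact_force: [1.6, 0.5, -0.4]
gripper_width: 0.0212
gripper_force: 25.0
```

drive_tool --increments '[[[-1,-0.35,0.13,0,0],[-1,-0.7,0.26,0,0],[-1,-0.97,0.37,0,0]]]'

```text
time_s: 5.38
tcp_pos: [0.5785, 0.0347, 0.2299]
eef_rot: [179.9, -0.1, -104.5]
contact_force: [0.2, 0.7, -0.6]
gripper_width: 0.0216
gripper_force: 25.0
```

drive_tool --increments '[[[-1,-0.35,0.13,0,0],[-1,-0.7,0.26,0,0],[-1,-0.97,0.37,0,0]]]'

```text
time_s: 5.75
tcp_pos: [0.5647, 0.1584, 0.2298]
eef_rot: [179.9, -0.1, -104.5]
contact_force: [0.0, -1.0, -0.6]
gripper_width: 0.0215
gripper_force: 25.0
```

drive_tool --increments '[[[-1,-0.35,0.13,0,-0.015],[-1,-0.7,0.26,0,-0.035],[-1,-0.97,0.37,0,-0.055],[-1,-0.97,0.37,0,-0.055],[-1,-0.97,0.37,0,-0.055]]]'

```text
time_s: 6.38
tcp_pos: [0.5513, 0.2804, 0.2301]
eef_rot: [179.9, -0.1, -84.7]
contact_force: [0.9, -0.1, -0.8]
gripper_width: 0.0211
gripper_force: 25.0
```

```bash
python3 - <<'E'
from h import *
s=r.get_state();print(s['time_s'],s['tcp_pos'],s['eef_rot'],s['joints'])
cm=camera_model('wrist')
R=cv2.Rodrigues(np.array(cm['rvec']))[0];K=np.array(cm['camera_matrix'])
p=R@np.array([.5512,.2133,.088])+np.array(cm['tvec']).ravel();th=np.arctan2(np.hypot(*p[:2]),p[2]);print(K[:2,2]+K[0,0]*th*p[:2]/np.hypot(*p[:2]))
im=capture('wrist');np.save('w2.npy',im);cv2.imwrite('pics/w2.png',cv2.resize(im,None,fx=1.5,fy=1.5)[:,:,::-1])
E
```

```text
6.375 [0.55126553 0.28040053 0.23012601] [ 1.79880030e+02 -8.44923246e-02 -8.47328481e+01] [ 4.50189216e+01  1.56346931e+01 -7.33744549e+00 -1.27558209e-02
 -6.71741271e+01 -3.97468948e+01]
[264.44304596 114.36815163]
```

View pics/w2.png

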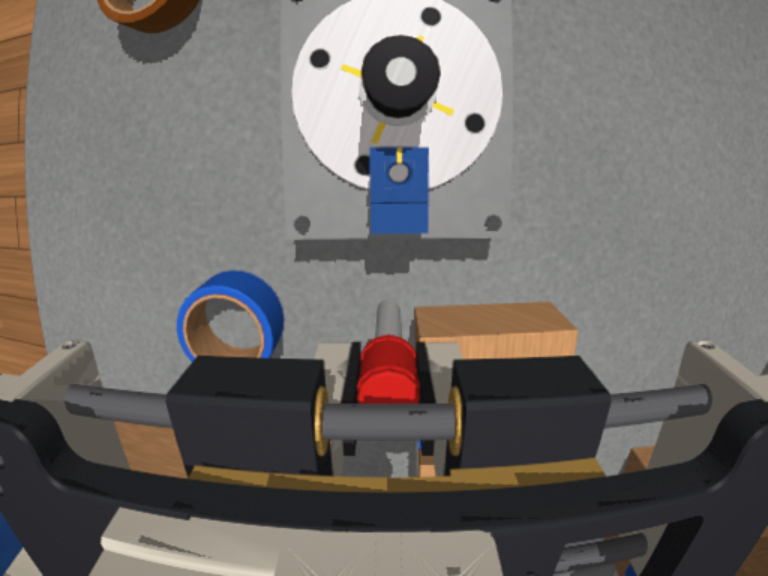

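The guide mouth shows at (399,173), the knob top at (400,72) and the held pin's foot near (389,305), in 1.5x pixels. The view is square to the stand.

```bash
python3 - <<'E'
from h import *
W=lambda u,v,z:atz('wrist',(u/1.5-.2,v/1.5-.2),z)
g=W(399,173,.088);k=W(400,72,.131);print(g,k,np.linalg.norm((g-k)[:2]),np.degrees(np.arctan2(*(g-k)[:2][::-1])))
H=np.array([W(*p,.056) for p in((431,17),(320,58),(475,123),(363,165))]);c=H[[0,3]].mean(0);print(c,H[[1,2]].mean(0),np.linalg.norm(H-c,axis=1));print(np.degrees(np.arctan2(*(H-c)[:,:2].T[::-1])))
zf=.2301+.0005-.074
cm=camera_model('wrist');R=cv2.Rodrigues(np.array(cm['rvec']))[0];K=np.array(cm['camera_matrix']);t=np.array(cm['tvec']).ravel()
def proj(p):
  p=R@p+t;q=np.hypot(*p[:2]);return (K[:2,2]+K[0,0]*np.arctan2(q,p[2])*p[:2]/q+.2)*1.5
a=np.linspace(0,2*np.pi,73);s=r.get_state()['tcp_pos']
for zz in(zf-.003,zf,zf+.003):
  C=np.array([proj(np.array([s[0]+.006*np.cos(b),s[1]+.006*np.sin(b),zz])) for b in a]);print(zz,C.min(0),C.max(0),proj(np.array([s[0],s[1],zz])))
im=np.load('w2.npy');cv2.imwrite('pics/w2c.png',np.hstack([cv2.resize(im[185:260,225:290],None,fx=6,fy=6,interpolation=2),cv2.resize(im[90:165,240:300],None,fx=6,fy=6,interpolation=2)])[:,:,::-1])
E
```

```text
[0.55008725 0.21365483 0.088     ] [0.55618092 0.15521798 0.131     ] 0.05875370825327912 95.95315828416078
[0.55615938 0.1551971  0.056     ] [0.55554814 0.15468779 0.056     ] [0.05994747 0.05957275 0.06042109 0.05994747]
[-108.47505654  -18.62533115  162.66036708   71.52494346]
0.15360000000000001 [376.17229874 294.88898616] [398.61081668 315.89942545] [387.39216166 305.48676702]
0.15660000000000002 [376.04201451 296.76747112] [398.74927825 317.99244501] [387.39627084 307.47570417]
0.15960000000000002 [375.90873857 298.69201058] [398.89094651 320.1349386 ] [387.40048844 309.51254486]
```

View pics/w2c.png

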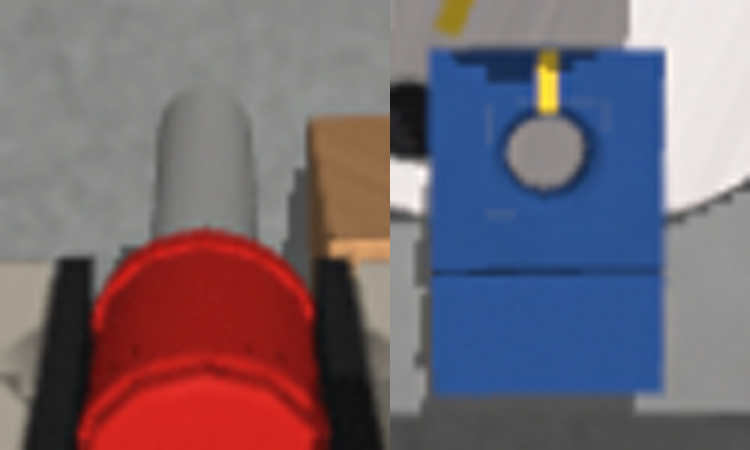

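```bash
python3 - <<'E'
from h import *
plan([.5507,.2142,.17],-84.6)
E
```

```text
[ 5.457e-01  5.680e-02  5.044e-01 -5.000e-04]
```

drive_tool --increments '[[[-1,0.25,0.03,0.05,0],[-1,0.5,0.057,0.2,0],[-1,0.546,0.057,0.4,0],[-1,0.546,0.057,0.5,0],[-1,0.546,0.057,0.5,0]]]'

```text
time_s: 7.05
tcp_pos: [0.5509, 0.2144, 0.1709]
eef_rot: [179.9, -0.1, -84.7]
contact_force: [0.4, 0.3, -0.7]
gripper_width: 0.0213
gripper_force: 25.0
```

drive_tool --increments '[[[-1,0,0,0,0]]]'

```text
time_s: 7.18
tcp_pos: [0.5516, 0.2154, 0.1723]
eef_rot: [-179.9, 0.0, -84.7]
contact_force: [-0.8, -0.4, -1.5]
gripper_width: 0.0213
gripper_force: 25.0
```

```bash
python3 - <<'E'
from h import *
P=[]
for i in range(4): s=r.get_state();capture('top');P.append(np.r_[s['tcp_pos'],s['contact_force']])
print(np.round(P,4));save('scene','s2.png',(240,100,360,190),6)
E
```

```text
[[ 0.5516  0.2154  0.1723 -0.83   -0.3587 -1.5252]
 [ 0.5516  0.2155  0.1724 -0.2812 -0.4481 -0.9878]
 [ 0.5515  0.2155  0.1724  0.0851  0.2364 -0.9167]
 [ 0.5514  0.2155  0.1723  0.3187  0.8027 -1.3986]]
```

View pics/s2.png

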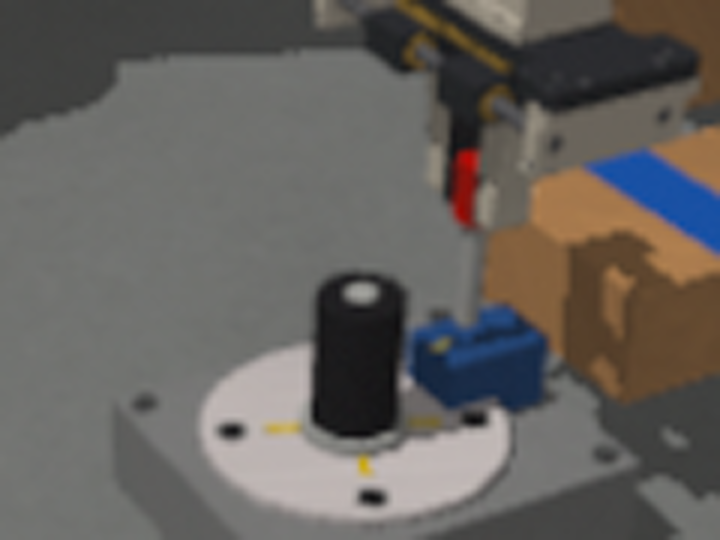

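The scene crop shows the foot just above the blue guide and lined up with it, with the flange clear. I'll make a small correction and lower slowly.

drive_tool --increments '[[[-1,0.008,0.004,0.04,0],[-1,0.008,0.004,0.07,0],[-1,0.008,0.004,0.09,0],[-1,0.008,0.004,0.1,0]]]'

```text
time_s: 7.92
tcp_pos: [0.5506, 0.2139, 0.1593]
eef_rot: [180.0, -0.0, -84.7]
contact_force: [0.1, 0.1, -1.4]
gripper_width: 0.0213
gripper_force: 25.0
```

drive_tool --increments '[[[-1,0,0,0.01,0],[-1,0,0,0.02,0],[-1,0,0,0.03,0],[-1,0,0,0.03,0]]]'

```text
time_s: 8.43
tcp_pos: [0.5507, 0.2139, 0.1559]
eef_rot: [180.0, -0.0, -84.7]
contact_force: [-0.3, 0.0, -1.1]
gripper_width: 0.0213
gripper_force: 25.0
```

drive_tool --increments '[[[-1,0,0,0.03,0],[-1,0,0,0.06,0],[-1,0,0,0.09,0],[-1,0,0,0.1,0],[-1,0,0,0.1,0]]]'

```text
time_s: 9.05
tcp_pos: [0.5507, 0.2139, 0.1438]
eef_rot: [180.0, -0.0, -84.7]
contact_force: [-0.1, 0.0, -0.3]
gripper_width: 0.0215
gripper_force: 25.0
```

drive_tool --increments '[[[-1,0,0,0.02,0],[-1,0,0,0.05,0],[-1,0,0,0.07,0],[-1,0,0,0.08,0],[-1,0,0,0.08,0]]]'

```text
time_s: 9.68
tcp_pos: [0.5507, 0.2139, 0.1343]
eef_rot: [180.0, -0.0, -84.7]
contact_force: [0.5, 0.8, -1.0]
gripper_width: 0.0215
gripper_force: 25.0
```

drive_tool --increments '[[[-1,0,0,0.01,0],[-1,0,0,0.02,0],[-1,0,0,0.02,0]]]'

```text
time_s: 10.05
tcp_pos: [0.5507, 0.2139, 0.1319]
eef_rot: [180.0, -0.0, -84.7]
contact_force: [0.8, -0.1, -1.9]
gripper_width: 0.0213
gripper_force: 25.0
```

drive_tool --increments '[[[0,0,0,0,0],[0,0,0,0,0],[0,0,0,0,0],[0,0,0,0,0]]]'

```text
time_s: 10.55
tcp_pos: [0.5507, 0.214, 0.132]
eef_rot: [-180.0, 0.0, -84.7]
contact_force: [-0.0, -0.1, -0.0]
gripper_width: 0.0433
gripper_force: 0.0
```

drive_tool --increments '[[[0.3,0,0,-0.1,0],[0.3,0,0,-0.4,0],[0.3,0,0,-0.7,0],[0.3,0,0,-0.7,0]]]'

```text
time_s: 11.05
tcp_pos: [0.5524, 0.2149, 0.2203]
eef_rot: [-179.6, 0.2, -84.7]
contact_force: [-0.2, -0.9, -0.4]
gripper_width: 0.0572
gripper_force: 0.0
```

```bash
python3 - <<'E'
from h import *
save('scene','s3.png',(240,90,360,180),6)
plan([.5565,.1542,.215],-84.7)
E
```

```text
[0.5041 0.0039 0.0268 0.    ]
```

View pics/s3.png

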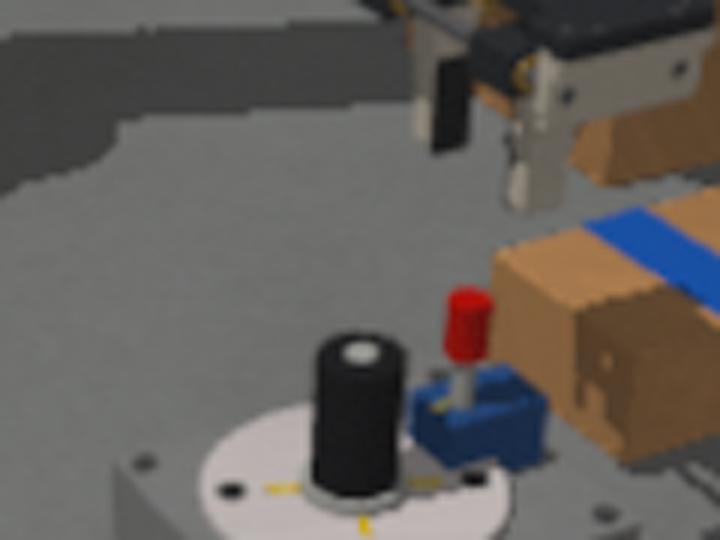

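The pin stands upright in the guide with its head about 26 mm above it. Next comes the knob.

drive_tool --increments '[[[0.6,0.2,0,0,0.015],[0.6,0.45,0.008,0,0.03],[0.6,0.505,0.008,0,0.039],[0.6,0.505,0.008,0,0.039],[0.6,0.505,0.008,0,0.039]]]'

```text
time_s: 11.72
tcp_pos: [0.5552, 0.1537, 0.2156]
eef_rot: [180.0, -0.0, -98.7]
contact_force: [0.4, 0.6, 0.5]
gripper_width: 0.0702
gripper_force: 0.0
```

```bash
python3 - <<'E'
from h import *
for i in range(3): s=r.get_state();capture('top');print(s['tcp_pos'],s['eef_rot'][2],s['gripper_width'],s['moment'])
plan([.556,.1542,.104])
E
```

```text
[0.55518585 0.15370959 0.21563752] -98.65841409577537 0.07020413541540083 [ 0.07620701  0.0942384  -0.00916833]
[0.55521681 0.15386351 0.21569069] -98.65104093442156 0.07005890665628031 [ 0.0409665   0.05342406 -0.0027881 ]
[0.55524028 0.15392905 0.21573552] -98.65888655817183 0.07032247872677119 [-0.00757027  0.11115925  0.01368111]
[-0.0031 -0.0059  0.9315  0.    ]
```

drive_tool --increments '[[[0.6,-0.003,-0.006,0.3,0],[0.6,-0.003,-0.006,0.6,0],[0.6,-0.003,-0.006,0.85,0],[0.6,-0.003,-0.006,0.93,0],[0.6,-0.003,-0.006,0.93,0]]]'

```text
time_s: 12.5
tcp_pos: [0.5562, 0.1539, 0.1043]
eef_rot: [180.0, -0.0, -98.7]
contact_force: [-0.5, 0.7, 1.2]
gripper_width: 0.0701
gripper_force: 0.0
```

drive_tool --increments '[[[-1,0,0,0,0],[-1,0,0,0,0],[-1,0,0,0,0],[-1,0,0,0,0],[-1,0,0,0,0]]]' --squeeze 14

```text
time_s: 13.12
tcp_pos: [0.5559, 0.1539, 0.105]
eef_rot: [180.0, 0.0, -98.7]
contact_force: [-3.1, 1.8, 5.0]
gripper_width: 0.0439
gripper_force: 14.0
```

```bash
python3 - <<'E'
from h import *
s=r.get_state();print(s['tcp_pos'],s['eef_rot'],s['gripper_width'],s['contact_force'],s['moment'])
E
```

```text
[0.55586855 0.15394074 0.1049667 ] [ 1.79997932e+02  1.82137890e-02 -9.87271917e+01] 0.04390347583560167 [-3.13360876  1.84143125  4.95014579] [ 0.61393168  1.693303   -0.05493201]
```

drive_tool --increments '[[[-1,0,0,0,-0.011],[-1,0,0,0,-0.022],[-1,0,0,0,-0.033],[-1,0,0,0,-0.044],[-1,0,0,0,-0.05]]]'

```text
time_s: 13.75
tcp_pos: [0.5561, 0.1539, 0.105]
eef_rot: [-180.0, 0.0, -80.6]
contact_force: [-3.1, 1.3, 5.1]
gripper_width: 0.0438
gripper_force: 14.0
```

```bash
python3 - <<'E'
from h import *
s=r.get_state();print(s['tcp_pos'],s['eef_rot'][2],s['moment'],s['contact_force'])
a=capture('scene')[100:180,260:360];b=capture('top')[185:240,175:245]
o=np.vstack([cv2.resize(a,(500,400),interpolation=2)]);b=cv2.resize(b,(280,220),interpolation=2)
o=np.hstack([o,np.zeros((400,280,3),np.uint8)]);o[:220,500:]=b;cv2.imwrite('pics/k1.png',o[:,:,::-1])
E
```

```text
[0.55611215 0.15394943 0.1049924 ] -80.64446506684597 [ 0.41848772  1.32418873 -0.175429  ] [-3.05017665  1.33020823  5.10877769]
```

View pics/k1.png

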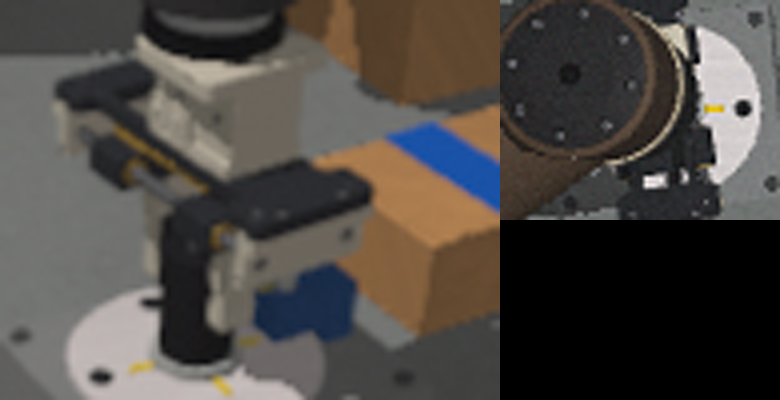

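The flange is following: the hole on the far side is now at (742,108) in the top crop, and the moment is about 0.17 N m, which is just friction. I'll continue slowly and feel for the stop.

drive_tool --increments '[[[-1,0,0,0,-0.003],[-1,0,0,0,-0.006],[-1,0,0,0,-0.008],[-1,0,0,0,-0.01],[-1,0,0,0,-0.012]]]'

```text
time_s: 14.48
tcp_pos: [0.5562, 0.154, 0.105]
eef_rot: [-180.0, 0.0, -76.4]
contact_force: [-2.9, 1.0, 5.1]
gripper_width: 0.0435
gripper_force: 14.0
```

```bash
python3 - <<'E'
from h import *
s=r.get_state();print(s['tcp_pos'],s['eef_rot'][2],s['moment'],s['contact_force'])
im=capture('scene');np.save('s5.npy',im)
h=atz('top',(175+242/4-.4,185+108/4-.4),.056);print(np.degrees(np.arctan2(h[1]-.1539,h[0]-.5561)),np.hypot(h[1]-.1539,h[0]-.5561))
E
```

```text
[0.55618748 0.15398811 0.10498135] -76.39443061605193 [ 0.40641611  1.21830004 -0.20922559] [-2.85876432  1.04612928  5.12952732]
-89.02328750672437 0.05959858399689777
```

drive_tool --increments '[[[-1,0,0,0,-0.002],[-1,0,0,0,-0.003],[-1,0,0,0,-0.003]]]'

```text
time_s: 14.9
tcp_pos: [0.5562, 0.154, 0.105]
eef_rot: [-180.0, 0.0, -75.3]
contact_force: [-2.7, 1.0, 5.6]
gripper_width: 0.0435
gripper_force: 14.0
```

```bash
python3 - <<'E'
from h import *
s=r.get_state();print(s['eef_rot'][2],s['moment'])
E
```

```text
-75.3289876342147 [ 0.33118123  1.20725736 -0.11411908]
```

drive_tool --increments '[[[-1,0,0,0,-0.002],[-1,0,0,0,-0.003],[-1,0,0,0,-0.003]]]'

```text
time_s: 15.28
tcp_pos: [0.5562, 0.154, 0.105]
eef_rot: [-180.0, 0.0, -74.3]
contact_force: [-2.7, 1.3, 5.0]
gripper_width: 0.0436
gripper_force: 14.0
```

```bash
python3 - <<'E'
from h import *
s=r.get_state();print(s['eef_rot'][2],s['moment'])
E
```

```text
-74.25378715375443 [ 0.38239499  1.20083876 -0.08417224]
```

drive_tool --increments '[[[-1,0,0,0,-0.002],[-1,0,0,0,-0.003],[-1,0,0,0,-0.003]]]'

```text
time_s: 15.65
tcp_pos: [0.5562, 0.154, 0.105]
eef_rot: [-180.0, 0.0, -73.2]
contact_force: [-2.0, 2.5, 5.0]
gripper_width: 0.0434
gripper_force: 14.0
```

```bash
python3 - <<'E'
from h import *
for i in range(4): s=r.get_state();print(s['eef_rot'][2],s['moment'],s['contact_force']); b=capture('top')
a=capture('scene')[100:180,260:360];b=b[185:240,175:245]
o=np.vstack([cv2.resize(a,(500,400),interpolation=2)]);b=cv2.resize(b,(280,220),interpolation=2)
w=cv2.resize(capture('wrist'),(280,180));o=np.hstack([o,np.zeros((400,280,3),np.uint8)]);o[:220,500:]=b;o[220:,500:]=w;cv2.imwrite('pics/k2.png',o[:,:,::-1])
E
```

```text
-73.16716976747263 [ 0.41776135  1.16876111 -0.1581885 ] [-2.04064004  2.48207332  5.02830908]
-73.1760419253697 [ 0.38430464  1.18981516 -0.15948018] [-1.59949523  1.37085004  4.4044444 ]
-73.17567143723943 [ 0.39461259  1.17379588 -0.09344848] [-3.32885338  0.73566255  5.24031878]
-73.17464556703537 [ 0.38560517  1.17429993 -0.08189027] [-2.03766659  0.99971472  5.37111428]
```

The picture budget is used up, so from here I'll measure the flange hole numerically from the top camera.

```bash
cat >> h.py <<'E'
def hole():
    m=camera_model('top');K=np.array(m['camera_matrix']);im=cv2.cvtColor(capture('top'),6+1).astype(float)
    C=np.array([.5560,.1540]);best=[]
    for a in np.arange(-130,-40,.25):
        q=np.array([[C[0]+.06*np.cos(np.radians(a))+e*np.cos(b),C[1]+.06*np.sin(np.radians(a))+e*np.sin(b),.056] for e in(0,.003,.005) for b in np.arange(0,6.3,.8)])
        p=cv2.projectPoints(q,np.array(m['rvec'],float),np.array(m['tvec'],float),K,None)[0][:,0]
        v=cv2.remap(im.astype(np.float32),p[:,0:1].astype(np.float32),p[:,1:2].astype(np.float32),1)
        best.append((v.mean(),a))
    return best
E
python3 - <<'E'
from h import *
b=hole();v=np.array(b);
for x in v[::8]: print(x[1],int(x[0]),end='; ')
sel=(v[:,1]>-96)&(v[:,1]<-70);w=v[sel];w2=np.clip(w[:,0].max()-20-w[:,0],0,None);print('\nhole',(w2*w[:,1]).sum()/w2.sum(),w[:,0].min())
s=r.get_state();print(s['moment'])
E
```

```text
-130.0 186; -128.0 193; -126.0 202; -124.0 205; -122.0 206; -120.0 206; -118.0 206; -116.0 206; -114.0 206; -112.0 208; -110.0 208; -108.0 208; -106.0 208; -104.0 207; -102.0 207; -100.0 208; -98.0 207; -96.0 208; -94.0 205; -92.0 190; -90.0 162; -88.0 107; -86.0 64; -84.0 41; -82.0 39; -80.0 52; -78.0 81; -76.0 124; -74.0 173; -72.0 197; -70.0 208; -68.0 209; -66.0 208; -64.0 207; -62.0 206; -60.0 207; -58.0 207; -56.0 206; -54.0 205; -52.0 206; -50.0 206; -48.0 206; -46.0 207; -44.0 207; -42.0 208; 
hole -82.35264263426248 38.46500778198242
[ 0.39133231  1.18531843 -0.14792174]
```

drive_tool --increments '[[[-1,0,0,0,-0.002],[-1,0,0,0,-0.004],[-1,0,0,0,-0.004]]]'

```text
time_s: 16.38
tcp_pos: [0.5562, 0.154, 0.1049]
eef_rot: [-180.0, 0.0, -71.7]
contact_force: [-2.3, 1.1, 5.1]
gripper_width: 0.0436
gripper_force: 14.0
```

```bash
cat >> h.py <<'E'
def ang():
    v=np.array(hole());i=v[:,0].argmin();w=v[abs(v[:,1]-v[i,1])<11];k=np.clip(190-w[:,0],0,None);return (k*w[:,1]).sum()/k.sum(),v[i,0]
E
python3 - <<'E'
from h import *
for i in range(3): print(ang(),r.get_state()['moment'],r.get_state()['eef_rot'][2])
E
```

```text
(np.float64(-81.16317953308743), np.float64(35.80778121948242)) [ 0.37151501  1.10399337 -0.28228837] -71.74823693381391
(np.float64(-81.13999187507487), np.float64(37.978271484375)) [ 0.29684369  1.0720693  -0.350435  ] -71.74890054181701
(np.float64(-81.17495905815763), np.float64(37.57470703125)) [ 0.39299465  1.11647868 -0.32341219] -71.75255269160333
```

The moment rose to 0.32 N m, so that is the stop. I'll back off a little, release, and check the pin's height from the red head.

drive_tool --increments '[[[-1,0,0,0,0.002],[-1,0,0,0,0.005],[-1,0,0,0,0.005]]]'

```text
time_s: 16.9
tcp_pos: [0.5562, 0.1539, 0.105]
eef_rot: [-180.0, 0.0, -73.5]
contact_force: [-2.0, 1.1, 5.4]
gripper_width: 0.0436
gripper_force: 14.0
```

```bash
python3 - <<'E'
from h import *
print(ang(),r.get_state()['moment'],r.get_state()['eef_rot'][2])
E
```

```text
(np.float64(-82.67535513975105), np.float64(36.69767379760742)) [0.36369978 1.20259558 0.03311582] -73.51396885158773
```

drive_tool --increments '[[[0.5,0,0,0,0],[0.5,0,0,0,0],[0.5,0,0,0,0],[0.5,0,0,0,0]]]'

```text
time_s: 17.45
tcp_pos: [0.5561, 0.1537, 0.1043]
eef_rot: [180.0, -0.0, -73.5]
contact_force: [-0.2, -0.9, -0.6]
gripper_width: 0.0655
gripper_force: 0.0
```

drive_tool --increments '[[[0.5,0,0,-0.2,0],[0.5,0,0,-0.5,0],[0.5,0,0,-0.9,0],[0.5,0,0,-0.9,0]]]'

```text
time_s: 17.95
tcp_pos: [0.5582, 0.1547, 0.2167]
eef_rot: [-179.6, 0.1, -73.5]
contact_force: [-0.4, 0.4, 0.7]
gripper_width: 0.0654
gripper_force: 0.0
```

```bash
python3 - <<'E'
from h import *
def red(im):
    x0,y0,x1,y1=290,120,335,165
    c=im[y0:y1,x0:x1].astype(int);m=(c[...,0]>100)&(c[...,0]>2.2*c[...,1])&(c[...,0]>2.2*c[...,2]);ys,xs=np.nonzero(m);return len(xs),(xs.min()+x0,xs.max()+x0,ys.min()+y0,ys.max()+y0) if len(xs) else 0,(xs.mean()+x0,ys.mean()+y0)
im=cv2.imread('pics/s3.png')[:,:,::-1];s=cv2.resize(im,(120,90),interpolation=cv2.INTER_AREA);f=np.zeros((384,512,3),np.uint8);f[90:180,240:360]=s
print('before',red(f));print('now',red(capture('scene')))
m=camera_model('scene')
for z in(.130,.124): print(z,cv2.projectPoints(np.array([[.5501,.2135,z]]),np.array(m['rvec'],float),np.array(m['tvec'],float),np.array(m['camera_matrix']),None)[0].ravel())
print(r.get_state()['tcp_pos'],r.get_state()['eef_rot'],ang())
plan([.5507,.2139,.215],-84.7)
E
```

```text
before (74, (np.int64(314), np.int64(321), np.int64(138), np.int64(149)), (np.float64(317.2837837837838), np.float64(143.55405405405406)))
now (74, (np.int64(314), np.int64(322), np.int64(140), np.int64(152)), (np.float64(317.86486486486484), np.float64(146.09459459459458)))
0.13 [317.60654972 143.93348497]
0.124 [317.44162538 145.7441383 ]
[0.55691978 0.15425654 0.21427969] [-1.79781830e+02  6.37078629e-02 -7.35309322e+01] (np.float64(-82.6851930493652), np.float64(36.01981735229492))
[-0.4925 -0.0987 -0.0189  0.031 ]
```

The red head dropped by 2.5 px, about the 6 mm expected, so the pin is in the flange hole. Now I'll press it home with closed fingertips.

drive_tool --increments '[[[-1,-0.2,-0.04,0,0.01],[-1,-0.4,-0.08,0,0.025],[-1,-0.492,-0.099,0,0.031],[-1,-0.492,-0.099,0,0.031],[-1,-0.492,-0.099,0,0.031]]]' --squeeze 15

```text
time_s: 18.68
tcp_pos: [0.5504, 0.2132, 0.2115]
eef_rot: [179.9, -0.0, -84.7]
contact_force: [-0.3, -0.2, -0.1]
gripper_width: 0.0212
gripper_force: 0.0
```

drive_tool --increments '[[[-1,0,0,0.15,0],[-1,0,0,0.3,0],[-1,0,0,0.4,0],[-1,0,0,0.43,0],[-1,0,0,0.43,0]]]'

```text
time_s: 19.3
tcp_pos: [0.551, 0.2136, 0.1609]
eef_rot: [-180.0, -0.0, -84.7]
contact_force: [-0.0, 0.4, -0.2]
gripper_width: 0.0003
gripper_force: 0.0
```

drive_tool --increments '[[[-1,0,0,0,0]]]'

```text
time_s: 19.42
tcp_pos: [0.5511, 0.214, 0.1614]
eef_rot: [-179.9, 0.0, -84.7]
contact_force: [0.4, 0.1, 0.1]
gripper_width: 0.0004
gripper_force: 0.0
```

Tips are at 0.150, with the head top expected at 0.140. I'll go down in small steps.

drive_tool --increments '[[[-1,0,0,0.02,0],[-1,0,0,0.04,0],[-1,0,0,0.06,0],[-1,0,0,0.08,0],[-1,0,0,0.09,0]]]'

```text
time_s: 20.05
tcp_pos: [0.5513, 0.2139, 0.1507]
eef_rot: [-179.9, 0.0, -84.7]
contact_force: [-2.0, -0.6, 8.5]
gripper_width: 0.0004
gripper_force: 4.0
```

drive_tool --increments '[[[-1,0,0,0.01,0],[-1,0,0,0.02,0],[-1,0,0,0.03,0],[-1,0,0,0.04,0],[-1,0,0,0.05,0]]]'

```text
time_s: 20.68
tcp_pos: [0.5509, 0.2138, 0.1454]
eef_rot: [-179.9, 0.0, -84.7]
contact_force: [-4.1, -1.0, 11.2]
gripper_width: 0.0004
gripper_force: 5.5
```

drive_tool --increments '[[[-1,0,0,0.01,0],[-1,0,0,0.02,0],[-1,0,0,0.03,0],[-1,0,0,0.04,0],[-1,0,0,0.05,0]]]'

```text
time_s: 21.3
tcp_pos: [0.5505, 0.2137, 0.1396]
eef_rot: [-180.0, -0.0, -84.7]
contact_force: [-7.5, -0.8, 15.6]
gripper_width: 0.0002
gripper_force: 7.1
```

A sideways load of 7.5 N is building up. I'll lift off to relieve it, shift 1 mm and press again.

drive_tool --increments '[[[-1,0,0,-0.03,0],[-1,0,0.006,-0.06,0],[-1,0,0.006,-0.06,0],[-1,0,0.006,-0.04,0],[-1,0,0.006,-0.02,0]]]'

```text
time_s: 21.92
tcp_pos: [0.5499, 0.2136, 0.1399]
eef_rot: [180.0, -0.0, -84.7]
contact_force: [0.4, -0.9, -0.0]
gripper_width: 0.0007
gripper_force: 0.0
```

drive_tool --increments '[[[-1,0,0,0.01,0],[-1,0,0,0.02,0],[-1,0,0,0.03,0],[-1,0,0,0.04,0],[-1,0,0,0.05,0]]]'

```text
time_s: 22.55
tcp_pos: [0.5501, 0.2137, 0.1354]
eef_rot: [-180.0, -0.0, -84.7]
contact_force: [-4.4, -0.1, 9.4]
gripper_width: 0.0006
gripper_force: 4.8
```

drive_tool --increments '[[[-1,0,0,0.01,0],[-1,0,0,0.02,0],[-1,0,0,0.025,0],[-1,0,0,0.025,0]]]'

```text
time_s: 23.05
tcp_pos: [0.5498, 0.2136, 0.1323]
eef_rot: [-180.0, -0.0, -84.7]
contact_force: [-5.3, -0.2, 9.7]
gripper_width: 0.0001
gripper_force: 4.7
```

drive_tool --increments '[[[-1,0,0,0.005,0],[-1,0,0,0.01,0],[-1,0,0,0.015,0],[-1,0,0,0.015,0]]]'

```text
time_s: 23.55
tcp_pos: [0.5499, 0.2136, 0.1318]
eef_rot: [-180.0, -0.0, -84.7]
contact_force: [-9.2, -1.0, 20.0]
gripper_width: 0.0006
gripper_force: 9.5
```

drive_tool --increments '[[[-1,0,0,-0.04,0],[-1,0,0.008,-0.06,0],[-1,0,0.008,-0.04,0],[-1,0,0.008,-0.02,0],[-1,0,0.008,-0.01,0]]]'

```text
time_s: 24.18
tcp_pos: [0.5492, 0.2136, 0.1317]
eef_rot: [-180.0, -0.0, -84.7]
contact_force: [-6.5, -1.4, 18.7]
gripper_width: 0.0002
gripper_force: 8.9
```

drive_tool --increments '[[[-1,0,0,0.005,0],[-1,0,0,0.01,0],[-1,0,0,0.015,0],[-1,0,0,0.015,0]]]'

```text
time_s: 24.68
tcp_pos: [0.5493, 0.2136, 0.1316]
eef_rot: [-179.9, -0.0, -84.6]
contact_force: [-9.8, -1.3, 23.4]
gripper_width: 0.0007
gripper_force: 11.7
```

There is a hard stop 20 mm below first contact, so the pin is home. I'll lift away and verify.

drive_tool --increments '[[[-1,0,0,-0.1,0],[-1,0,0,-0.4,0],[-1,0,0,-0.8,0],[-1,0,0,-0.9,0],[-1,0,0,-0.9,0]]]'

```text
time_s: 25.3
tcp_pos: [0.5492, 0.2138, 0.2373]
eef_rot: [-179.9, 0.1, -84.7]
contact_force: [-0.4, -0.1, -0.4]
gripper_width: 0.0006
gripper_force: 0.0
```

```bash
python3 - <<'E'
from h import *
c=capture('scene')[120:175,290:335].astype(int);m=(c[...,0]>100)&(c[...,0]>2.2*c[...,1])&(c[...,0]>2.2*c[...,2]);ys,xs=np.nonzero(m);print(len(xs),xs.mean()+290,ys.mean()+120,ys.min()+120,ys.max()+120)
m=camera_model('scene')
for z in(.107,.104): print(z,cv2.projectPoints(np.array([[.5501,.2135,z]]),np.array(m['rvec'],float),np.array(m['tvec'],float),np.array(m['camera_matrix']),None)[0].ravel())
s=r.get_state();print(s['tcp_pos'],s['contact_force'],s['time_s'])
E
```

```text
70 317.01428571428573 151.24285714285713 146 157
0.107 [316.98029358 150.80895753]
0.104 [316.89978258 151.69286293]
[0.54868685 0.21348071 0.23604384] [-0.34857961 -0.47389925 -0.82527794] 25.35
```

```bash
python3 -c "
from plant import job
print(job.close_job())"
```

```text
the job is handed in; nothing more can be done
None
```

The job is handed in at about 25 s: the red pin is through the guide and a flange hole and pressed to a firm stop at the expected 20 mm. The arm is clear and nothing else was touched. The hand-in returned no verdict, and the last check of the pin's height was numerical only, good to about 1.5 mm.

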